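# Unbolt and open the controls drawer

## Robot

A 6-joint arm with a two-finger parallel gripper is mounted at the origin on a cart in front of the work surface, level with it; the furniture and walls round the work are solid. World frame = base frame: x ahead of the robot, y to its left, z up, the work surface at z = 0. Lengths are in m, angles in rad, forces in N, time in s.
With the tool pointing down it reaches from about 0.35 to 0.775 m from the base axis. Payload 5.5 kg.
Tool frame: the origin (TCP) lies between the finger pads; the fingertips stand 19 mm ahead of it and the grasp point (between the pads) is the TCP; z points along the fingers, x is the direction in which the jaws open and shut, and the axes are right-handed (so a half turn about z gives the same grasp; the last joint's range is limited). The gripper opens to 85 mm and grips with 20 to 120 N. Pads are 22 mm wide; open, the fingers measure 114 mm over their backs; the gripper's body (76 mm by 85 mm) begins 54 mm behind the grasp point. The pads swing forward as they close: fully open they stand 13 mm farther back than shut.
Start: joints at [-1.342, 0.313, 0.046, 1.304, 0, 1.431], TCP at [0.207, -0.536, 0.25] pointing down, gripper open.
Joint ranges: [-2.76, 2.76], [-0.86, 1.69], [-1.03, 1.26], [-2.2, 2.34], [-1.47, 1.5], [-3.14, 3.14]. Speed limits (rad/s): [2.57, 2.57, 3.14, 3.14, 3.14, 3.14].

## Interface

Orientations are given as a unit quaternion [w, x, y, z].
In Python, from workcell import env gives the robot as it stands. The module is installed in compiled form; this text tells all that it offers.
- The arm moves only by the tool carry_out, never from a script. Its argument "steps" is a list of rows, each a list of 7 numbers: the gripper command: -1 is shut, 1 is fully open, values between are in proportion, then the shift along the tool's x, y, z in m, then the turn, a rotation vector about the tool's x, y, z in rad. A call has 1 to 20 rows; each row shifts and turns the commanded pose from where the row before left it, along the tool's axes as they then stand; what a row does not reach is not made up. A row lasts 1/8 s, in which the tool goes at most 62.5 mm and 10.7 degrees, less where a joint would pass 70% of its speed; a pose out of reach is approached as far as the arm can. A call with a gripper value outside its range is refused whole. The fingers move at their own pace and stop on an object; "grip_force" is the grip in N (left out, the last holds). Time passes only in rows, so rows that do not move let the fingers close. It gives the time, the measured TCP pose, the force and the opening at its end, in the units of the state.
- env.get_state(): the state, without advancing time (a new reading comes with each control period).
- env.read_camera(name): name is "scene" or "side" or "wrist"; returns a dict with "color" (480x640x3 uint8, red, green, blue), "K" (3x3 intrinsics, pixels), "dist" ([k1, k2, p1, p2, k3] as OpenCV has them; the pictures are not rectified), "R" (3x3) and "t" (3): a world point X has camera coordinates R X + t. Camera axes: x right, y down, z forward; pixel columns grow to the right and rows downward; lengths in m; the calibration is good to about 2 mm. A picture is of the moment at which its call begins. There is no depth.
- env.hand_in(): hands the job in, once; it reports no verdict.
The state is a dict: "clock": time; "joint_pos": joint angles; "qvel": joint speeds; "tau": joint torques, N m; "tcp_pos": TCP position; "orientation": TCP orientation; "wrist_force": force on the tool from outside, world axes, zero at the start; "ft_torque": the same for the moment, N m; "finger_gap": finger opening in m.
Only numpy, scipy, OpenCV 4.12 (cv2) and the standard library are available. Lean on these libraries where they do the work, as an engineer would, in place of code of your own. Each camera call takes 0.05 s, during which the arm holds its last target. There are 200 camera calls.

## Task

The blue bench drawer is bolted shut beneath a deck. Lift the red bolt handle out of its notch, draw the bolt all the way back, lay the handle down in the second notch so that the bolt cannot creep home, and then pull the drawer fully open by its black pull. Leave the jar, the bottle and the vial on the bench standing where they are.

Things in the scene. Friction and masses are not known exactly. Their poses are not given: they have to be found in the camera images.
- drawer_unit: Fixed grey drawer unit on the bench, casework 180 (x) x 260 (y) x 110 mm high, with a back panel and a deck above. Origin: centre of its underside; x from its front to its back, y to the left seen from the front, z up; yaw -0.3 to 0.1 rad. Blue drawer front: outer face at x = -103 mm, top at z = 110 mm. All 'unit' axes below are these.
- deck_edge (a point): Middle of the lower front edge of the white deck that covers the bolt, at unit (-125, 0, 298) mm; level over the full 260 mm width. A vertical gripper at the bolt handle strikes it: come from the front with the tool leaning 30 to 45 degrees, its wrist end toward the robot.
- handle_grip (a point): Middle of the red grip of the bolt handle (14 mm diameter, 36 mm long, then a 20 mm ball), 62 mm from the bolt's axis. Its x axis runs along the handle from ball to bolt, y along the bolt, unit +y. In a notch the handle lies level, 142 mm above the bench, ball to the front, with nothing under the grip but the bench. Pinch it across, fingers closing along unit y; it can pivot between them.
- handle_pivot (a point): Foot of the handle on the axis of the bolt (14 mm steel rod, 180 mm long, along unit y at x = -75, z = 142 mm). Travels with the bolt. The handle turns about the line through this point along unit y.
- second_notch (a point): Centre of the second notch, in the dark rail (5 mm thick) 22 mm in front of the bolt, at the handle's axis height, unit (-97, -45, 142) mm, fixed. Notches are 20 mm wide and hold the 10 mm handle bar; the first is 50 mm to unit +y. The tooth between them is 30 mm wide and rises 7 mm above the bolt's axis; the handle passes over it only when raised above about 0.6 rad.
- bolt (a joint): Slide of the bolt, m: 0 = shut, 0.05 = drawn back to its stop, moving toward unit -y (right, seen from the front); at the stop the handle is over the middle of the second notch. Resists with about 3 N. With the handle down in a notch it has only about 5 mm of play either way. Starts at 0 to 0.004.
- bolt_handle (a joint): Turn of the handle about the bolt, rad: 0 = lying level in a notch, grows as its free end is lifted, stop at 1.3. Falls under its own weight (60 g) when let go; rests on the tooth at about 0.6 if it is not over a notch.
- drawer (a joint): Slide of the drawer, m: 0 = shut, 0.10 = fully open at its stop, moving toward unit -x (to the front). Resists with about 2 N and stays where it is left. With the bolt shut it is blocked: the bolt's tip stands in a steel keeper on the drawer front.
- pull_grip (a point): Grip point on the drawer's black pull, an upright fin 14 mm thick (unit y), 44 mm high, 45 mm proud. The point is 28 mm in front of the drawer face, 18 mm below the fin's top; shut: unit (-131, 75, 60) mm. Moves with the drawer. Pinch across the 14 mm, fingers closing along unit y; lean the tool 15 to 40 degrees (wrist to the robot): keeper, 161 mm above the bench, 40 mm behind.
- teal_jar: Round jar with a teal cap, 42 mm diameter, 88 mm high, loose bystander. Origin: centre of its underside.
- red_bottle: Small white bottle with a red cap, 25 mm diameter, 80 mm high, loose bystander. Origin: centre of its underside.
- vial: White vial with a brown cap, 21 mm diameter, 72 mm high, loose bystander. Origin: centre of its underside.

How it is judged:
On the way, in this order (a step that is already met when the one before it is completed fails the run):
1. the handle is lifted clear of its notch while the bolt is still shut (value of joint bolt_handle above 0.5 rad and value of joint bolt below 0.02 m), for 0.05 s.
2. the bolt is drawn back fully (value of joint bolt above 0.041 m), for 0.05 s.
3. the handle lies down in the second notch (value of joint bolt above 0.04 m and value of joint bolt_handle below 0.12 rad), for 0.2 s.
4. the drawer is pulled fully open (value of joint drawer above 0.088 m), for 0.2 s.
At the end, for the whole second after the job is handed in: Bolt drawn at least 40 of its 50 mm with the handle lying in the second notch (below 0.12 rad), drawer open at least 88 of its 100 mm and at rest; jar, bottle and vial upright within 30 mm of where they stood (all of step 3 and value of joint drawer above 0.088 m and velocity of joint drawer between -0.01 and 0.01 m/s and distance of each of teal_jar, red_bottle, vial from where it was at the start of the episode below 0.03 m and angle between each of teal_jar, red_bottle, vial's own z axis and vertical below 0.3 rad); the robot touches nothing.
It fails at once if the jar, the bottle or the vial is tipped or shifted by more than 30 mm (not (distance of each of teal_jar, red_bottle, vial from where it was at the start of the episode below 0.03 m and angle between each of teal_jar, red_bottle, vial's own z axis and vertical below 0.3 rad)).
It also fails if it takes over 54 s, if anything falls off the work surface, if the arm or the gripper's body presses on something with over 40 N, if the wrist force passes 120 N, or if a joint passes its speed limit or range.

## Working session

There is one attempt and no reset: what is moved stays moved. The work goes in short steps, Python scripts to look and compute and a tool call to move; the robot and the scene stay as the last step left them, time stands still between calls to the robot, and variables do not carry over. Pictures are saved under pics/ and viewed, about 8 in all and at most 12, crops included, and the job is handed in when it is done.

Besides the shell and the picture viewer there is one more tool, called after "Request:" as name(argument=value, ...) on one line, values as JSON. carry_out: Moves the arm, as the interface text tells. Its arguments: {"type":"object","properties":{"steps":{"type":"array","items":{"type":"array","items":{"type":"number"}}},"grip_force":{"type":"number"}},"required":["steps"]}

```bash
mkdir -p pics; python3 - <<'E'
from workcell import env
import cv2,numpy as np
s=env.get_state();print(s)
for n in("scene","side"):
    c=env.read_camera(n);cv2.imwrite(f"pics/{n}0.png",c["color"][:,:,::-1]);np.savez(f"pics/{n}0.npz",**c)
    print(n,c["K"].tolist(),c["dist"],c["R"].round(3).tolist(),c["t"], (-c["R"].T@c["t"]).round(3))
E
```

```text
{'clock': 0.0, 'joint_pos': array([-1.34157662e+00,  3.14003566e-01,  4.49986689e-02,  1.30361476e+00,
        2.13792485e-05,  1.43121049e+00]), 'qvel': array([ 0.00083708, -0.00101987,  0.00187882, -0.00127916,  0.00191202,
       -0.0014069 ]), 'tau': array([ 6.31431903e-04, -4.80630469e+01,  2.98531491e+01,  1.92732818e-02,
       -2.63102828e-05, -7.29454001e-06]), 'tcp_pos': array([ 0.20718422, -0.53586972,  0.2494151 ]), 'orientation': array([-6.23006695e-04,  8.24772820e-01, -5.65463496e-01, -6.65667208e-04]), 'wrist_force': array([-0.8785571 ,  0.99245725,  0.31157962]), 'ft_torque': array([ 0.05913588, -0.03770025, -0.03779711]), 'finger_gap': 0.08516774447613054}
scene [[487.05761845548926, 0.0, 322.5871044966331], [0.0, 487.05761845548926, 234.82786148013162], [0.0, 0.0, 1.0]] [0.01085149 0.         0.         0.         0.        ] [[-0.758, -0.652, 0.0], [-0.421, 0.49, -0.763], [0.498, -0.579, -0.646]] [0.27693013 0.53346527 0.73011827] [0.071 0.342 0.879]
side [[561.8440871375146, 0.0, 326.02890336300885], [0.0, 561.8440871375146, 235.41466518767098], [0.0, 0.0, 1.0]] [-0.11800495  0.          0.          0.          0.        ] [[0.992, -0.128, 0.009], [-0.051, -0.454, -0.889], [0.118, 0.882, -0.457]] [-0.62184043  0.09640801  1.68113591] [ 0.423 -1.518  0.86 ]
```

View pics/scene0.png

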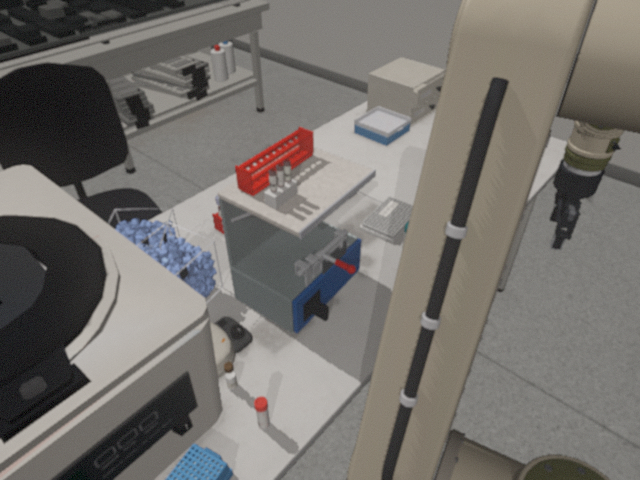

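View pics/side0.png

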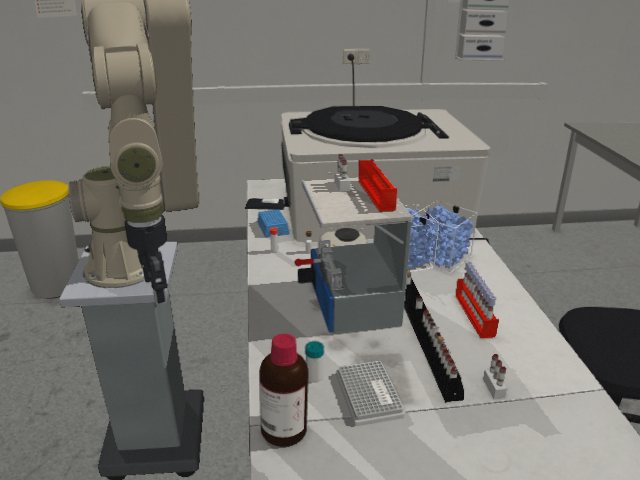

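The scene view shows the drawer unit: drawer front corners near (295,325) and (360,240), handle at about (345,266), pull at (316,305). In the side view the handle is at (305,262) and the pull at (305,275). Next I'll enlarge both.

```bash
python3 - <<'E'
import cv2,numpy as np
a=cv2.imread("pics/scene0.png")[175:335,210:390];b=cv2.imread("pics/side0.png")[175:345,235:415]
cv2.imwrite("pics/c1.png",cv2.resize(a,None,fx=4.4,fy=3.75*4.4/3.75*0.84/0.84,interpolation=cv2.INTER_CUBIC)[:600,:800] if 0 else cv2.resize(a,(720,600*160//150 if 0 else 640))[:600])
cv2.imwrite("pics/c1.png",cv2.resize(a[:150],None,fx=4,fy=4,interpolation=cv2.INTER_CUBIC))
cv2.imwrite("pics/c2.png",cv2.resize(b[:150],None,fx=4,fy=4,interpolation=cv2.INTER_CUBIC))
E
```

```text
(no output)
```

View pics/c1.png

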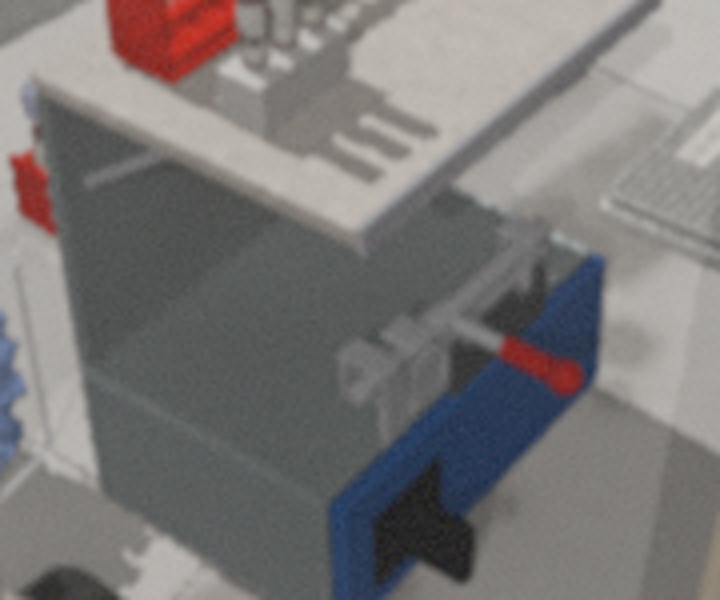

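View pics/c2.png

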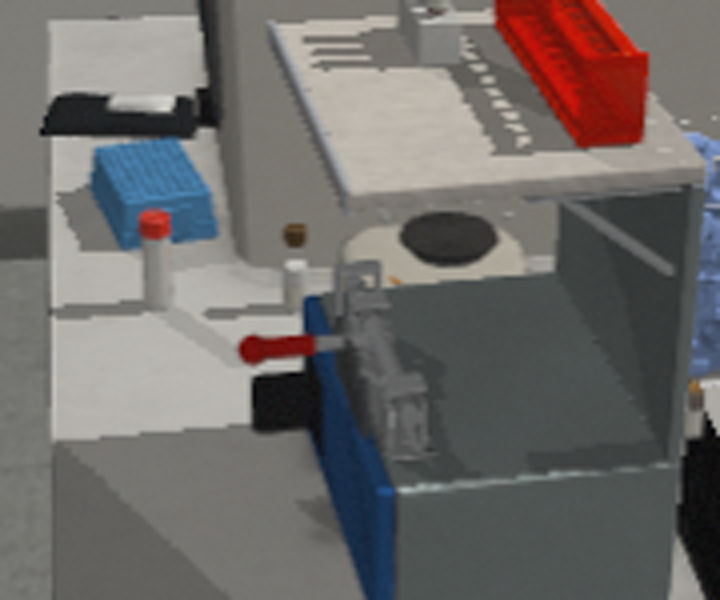

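In the enlarged crops, the scene crop shows the red grip middle at (530,357), its start at (503,342), the deck's lower left corner at (360,250) and the drawer's top right at (603,260). The side crop shows the grip middle at (288,347), the deck's lower right corner at (347,207), the pull's front top at (253,378) and the drawer's top right at (380,490). I'll fit the unit pose to these.

```bash
cat >h.py <<'E'
import cv2,numpy as np
from scipy.optimize import least_squares
from scipy.spatial.transform import Rotation as Rot
def proj(c,X): return cv2.projectPoints(np.atleast_2d(X).astype(float),cv2.Rodrigues(c["R"])[0],c["t"],c["K"],c["dist"])[0][:,0]
def plane(c,uv,z):
    r=cv2.undistortPoints(np.array([[uv]],float),c["K"],c["dist"])[0,0]
    d=c["R"].T@np.r_[r,1];o=-c["R"].T@c["t"];return o+d*(z-o[2])/d[2]
def unit(p,P):
    P=np.atleast_2d(P).astype(float)/1000;co,s=np.cos(p[2]),np.sin(p[2])
    return np.c_[p[0]+co*P[:,0]-s*P[:,1],p[1]+s*P[:,0]+co*P[:,1],P[:,2]]
E
python3 - <<'E'
from h import *
C={n:np.load(f"pics/{n}0.npz") for n in("scene","side")}
O=dict(scene=(210,175),side=(235,175))
obs=[("scene",(530,357),(-137,3,142)),("scene",(503,342),(-119,3,142)),("scene",(360,250),(-125,130,298)),
("side",(288,347),(-137,3,142)),("side",(315,345),(-119,3,142)),("side",(347,207),(-125,-130,298)),("side",(253,378),(-148,68,78)),("side",(257,431),(-148,68,34)),
("scene",(603,260),(-103,-1,110)),("side",(380,490),(-103,-1,110)),("scene",(345,515),(-103,1,110)),("side",(306,298),(-103,1,110))]
def f(p):
    r=[]
    for n,uv,X in obs:
        X=list(X)
        if abs(X[1])==1:X[1]*=p[3]
        r.append(proj(C[n],unit(p,X))[0]-(np.array(uv)/4+O[n]-.375))
    return np.array(r)
s=least_squares(lambda p:f(p).ravel(),[.5,-.3,-.1,125],loss="soft_l1",x_scale=[.1,.1,.1,100])
p=s.x;print(p);print(f(p).round(1))
np.save("p.npy",p[:3])
for k,X in dict(grip=(-137,3,142),piv=(-75,3,142),notch=(-97,-45,142),pull=(-131,75,60),deckL=(-125,130,298),deckR=(-125,-130,298)).items():print(k,unit(p,X).round(3))
print("bottle",plane(C["scene"],(262,403),.08),"side cap",plane(C["side"],(235+155/4,175+215/4),.08),"vial",plane(C["scene"],(229,366),.072),"jar",plane(C["side"],(315,349),.088))
E
```

```text
[ 6.77345329e-01 -2.62432640e-01  7.51073239e-02  1.24850369e+02]
[[ 0.2  0.9]
 [ 0.2  1.2]
 [ 0.   1.9]
 [-0.1 -0.5]
 [ 0.1 -0.7]
 [ 0.2  2.5]
 [ 0.7  0.9]
 [-0.   1.4]
 [ 0.1 -0.6]
 [ 0.1 -0.1]
 [-0.2 -2. ]
 [ 0.  -0.8]]
grip [[ 0.541 -0.27   0.142]]
piv [[ 0.602 -0.265  0.142]]
notch [[ 0.584 -0.315  0.142]]
pull [[ 0.541 -0.197  0.06 ]]
deckL [[ 0.543 -0.142  0.298]]
deckR [[ 0.562 -0.401  0.298]]
bottle [0.46373192 0.0529297  0.08      ] side cap [0.46890599 0.04896202 0.08      ] vial [0.57350013 0.03687754 0.072     ] jar [ 0.52991125 -0.56001516  0.088     ]
```

```bash
cat >>h.py <<'E'
def goal(p,X,lean):  # unit-frame mm, lean from vertical (wrist to robot), tool x = -unit y
    psi=p[2];z=np.array([np.sin(lean)*np.cos(psi),np.sin(lean)*np.sin(psi),-np.cos(lean)])
    x=np.array([np.sin(psi),-np.cos(psi),0]);return unit(p,X)[0],np.c_[x,np.cross(z,x),z]
def delta(s,T,R):
    q=s["orientation"];R0=Rot.from_quat([q[1],q[2],q[3],q[0]])
    rv=(R0.inv()*Rot.from_matrix(R)).as_rotvec();d=T-s["tcp_pos"]
    print("shift in tool now",R0.inv().apply(d).round(4),"turn",rv.round(3),"| shift in goal axes",(R.T@d).round(4))
def inunit(p,s):
    co,si=np.cos(p[2]),np.sin(p[2]);d=s["tcp_pos"]-[p[0],p[1],0]
    return np.array([co*d[0]+si*d[1],-si*d[0]+co*d[1],d[2]])*1000
E
python3 - <<'E'
from h import *
from workcell import env
p=np.load("p.npy");s=env.get_state()
T,R=goal(p,(-260,3,260),.7);print(T);delta(s,T,R)
E
```

```text
[ 0.41785322 -0.27895065  0.26      ]
shift in tool now [-0.1638 -0.2891 -0.0102] turn [0.695 0.104 0.281] | shift in goal axes [-0.2404 -0.1822  0.1397]
```

Request:
carry_out(steps=[[0, -0.0164, -0.029, -0.001, 0, 0, 0], [0, -0.0164, -0.029, -0.001, 0, 0, 0], [0, -0.0164, -0.029, -0.001, 0, 0, 0], [0, -0.0164, -0.029, -0.001, 0, 0, 0], [0, -0.0164, -0.029, -0.001, 0, 0, 0], [0, -0.0164, -0.029, -0.001, 0, 0, 0], [0, -0.0164, -0.029, -0.001, 0, 0, 0], [0, -0.0164, -0.029, -0.001, 0, 0, 0], [0, -0.0164, -0.029, -0.001, 0, 0, 0], [0, -0.0164, -0.029, -0.001, 0, 0, 0], [0, 0, 0, 0, 0.116, 0.0173, 0.047], [0, 0, 0, 0, 0.116, 0.0173, 0.047], [0, 0, 0, 0, 0.116, 0.0173, 0.047], [0, 0, 0, 0, 0.116, 0.0173, 0.047], [0, 0, 0, 0, 0.116, 0.0173, 0.047], [0, 0, 0, 0, 0.116, 0.0173, 0.047], [0, 0, 0, 0, 0, 0, 0], [0, 0, 0, 0, 0, 0, 0]], grip_force=40)

```text
clock: 2.35
tcp_pos: [0.4188, -0.2793, 0.2607]
orientation: [-0.251, 0.689, -0.639, 0.234]
wrist_force: [-0.1, -0.5, 0.4]
finger_gap: 0.0425
```

```bash
python3 - <<'E'
from h import *
from workcell import env
p=np.load("p.npy");s=env.get_state()
print(s["clock"],s["joint_pos"].round(2),s["finger_gap"],inunit(p,s))
T,R=goal(p,(-137,3,142),.7);delta(s,T,R)
c=env.read_camera("wrist");np.savez("pics/w1.npz",**c)
cv2.imwrite("pics/w1.png",c["color"][:,:,::-1])
for X in [(-137,3,142),(-119,3,142),(-97,-45,142),(-148,68,78)]:print(X,proj(c,unit(p,X))[0].round(0))
E
```

```text
2.35 [-1.1  -0.12 -0.6   0.78  0.64  2.07] 0.04245855228757998 [-259.1180285     2.5970365   260.71860953]
shift in tool now [-0.0006 -0.0169  0.1695] turn [ 0.    -0.001  0.001] | shift in goal axes [-0.0004 -0.0169  0.1695]
(-137, 3, 142) [321. 197.]
(-119, 3, 142) [321. 176.]
(-97, -45, 142) [384. 152.]
(-148, 68, 78) [247. 245.]
```

View pics/w1.png

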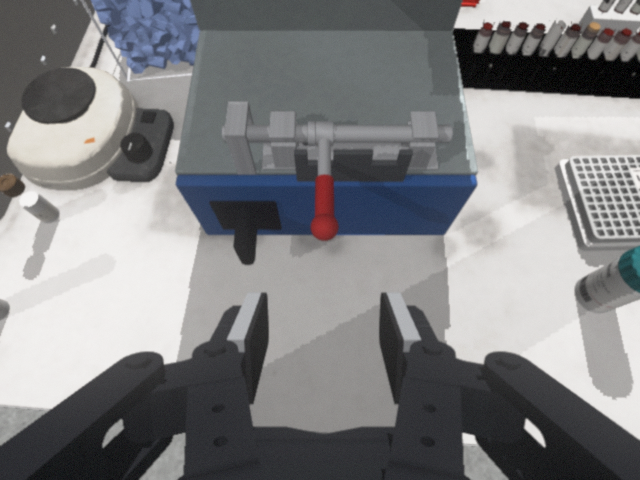

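The wrist view shows the handle grip at (324,195). I predicted (321,197), so it sits about 2 mm toward tool +x. The pull is at (245,245), also consistent. Going in to grip.

Request:
carry_out(steps=[[0, 0.0005, -0.0085, 0.02, 0, 0, 0], [0, 0.0005, -0.0085, 0.025, 0, 0, 0], [0, 0, 0, 0.025, 0, 0, 0], [0, 0, 0, 0.025, 0, 0, 0], [0, 0, 0, 0.025, 0, 0, 0], [0, 0, 0, 0.02, 0, 0, 0], [0, 0, 0, 0.015, 0, 0, 0], [0, 0, 0, 0.0145, 0, 0, 0], [0, 0, 0, 0, 0, 0, 0]])

```text
clock: 3.52
tcp_pos: [0.5417, -0.2703, 0.1411]
orientation: [-0.251, 0.689, -0.638, 0.233]
wrist_force: [0.3, 0.2, 0.4]
finger_gap: 0.0431
```

```bash
python3 - <<'E'
from h import *
from workcell import env
p=np.load("p.npy");s=env.get_state()
print(s["clock"],s["wrist_force"],inunit(p,s))
c=env.read_camera("wrist")
cv2.imwrite("pics/w2.png",c["color"][:,:,::-1])
E
```

```text
3.525 [0.28812791 0.19146177 0.38011745] [-135.81364442    2.31978969  141.05473188]
```

View pics/w2.png

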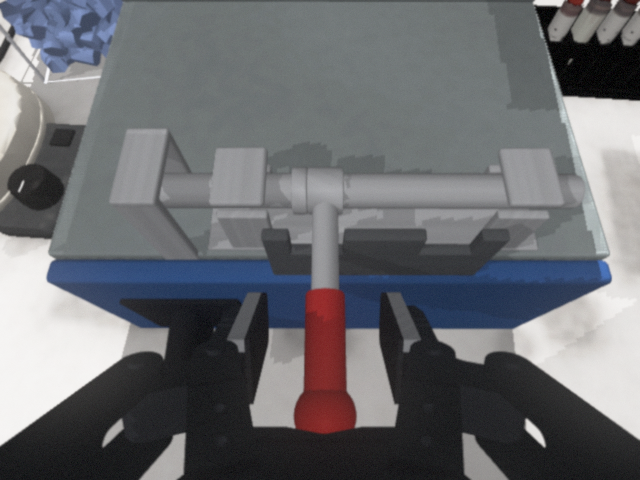

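The grip lies centred between the pads, with the red spanning rows 290–395 at column 325. Closing.

Request:
carry_out(steps=[[-1, 0, 0, 0, 0, 0, 0], [-1, 0, 0, 0, 0, 0, 0], [-1, 0, 0, 0, 0, 0, 0], [-1, 0, 0, 0, 0, 0, 0], [-1, 0, 0, 0, 0, 0, 0], [-1, 0, 0, 0, 0, 0, 0]], grip_force=40)

```text
clock: 4.32
tcp_pos: [0.5409, -0.2711, 0.1423]
orientation: [-0.252, 0.688, -0.639, 0.234]
wrist_force: [-3.1, 0.7, 5.8]
finger_gap: 0.0127
```

```bash
python3 - <<'E'
from h import *
# arc in tool axes: unit (dx,dz)-> tool y,z ; tool z=(sin a,-cos a) ; tool y = z x x
a=.7; psi=0;z=np.array([np.sin(a),0,-np.cos(a)]);x=np.array([0,-1,0]);y=np.cross(z,x);print(y)
th=np.linspace(0,.9,10);P=np.c_[-62*np.cos(th),0*th,62*np.sin(th)];d=np.diff(P,axis=0)
print(np.c_[d@y,d@z].round(2))
from workcell import env
print(env.get_state()["wrist_force"],env.get_state()["finger_gap"])
E
```

```text
[-0.76484219 -0.         -0.64421769]
[[-4.22 -4.53]
 [-4.66 -4.09]
 [-5.04 -3.6 ]
 [-5.38 -3.08]
 [-5.66 -2.53]
 [-5.88 -1.95]
 [-6.05 -1.36]
 [-6.15 -0.75]
 [-6.2  -0.13]]
[-3.09308518  0.67634776  5.79492655] 0.012683547975325133
```

Request:
carry_out(steps=[[-1, 0, -0.0042, -0.0045, 0, 0, 0], [-1, 0, -0.0047, -0.0041, 0, 0, 0], [-1, 0, -0.005, -0.0036, 0, 0, 0], [-1, 0, -0.0054, -0.0031, 0, 0, 0], [-1, 0, -0.0057, -0.0025, 0, 0, 0], [-1, 0, -0.0059, -0.002, 0, 0, 0], [-1, 0, -0.006, -0.0014, 0, 0, 0], [-1, 0, -0.0061, -0.0008, 0, 0, 0], [-1, 0, -0.0062, -0.0001, 0, 0, 0], [-1, 0, 0, 0, 0, 0, 0], [-1, 0, 0, 0, 0, 0, 0]])

```text
clock: 5.7
tcp_pos: [0.5644, -0.2692, 0.1913]
orientation: [-0.252, 0.688, -0.638, 0.235]
wrist_force: [-0.2, -0.4, -0.4]
finger_gap: 0.0002
```

```bash
python3 - <<'E'
from h import *
from workcell import env
p=np.load("p.npy");s=env.get_state()
print(s["clock"],s["wrist_force"],s["finger_gap"],inunit(p,s))
c=env.read_camera("wrist")
cv2.imwrite("pics/w3.png",c["color"][:,:,::-1])
E
```

```text
5.7 [-0.17066938 -0.41526473 -0.36437699] 0.00019107087459204296 [-113.1670983     1.76486675  191.27228745]
```

View pics/w3.png

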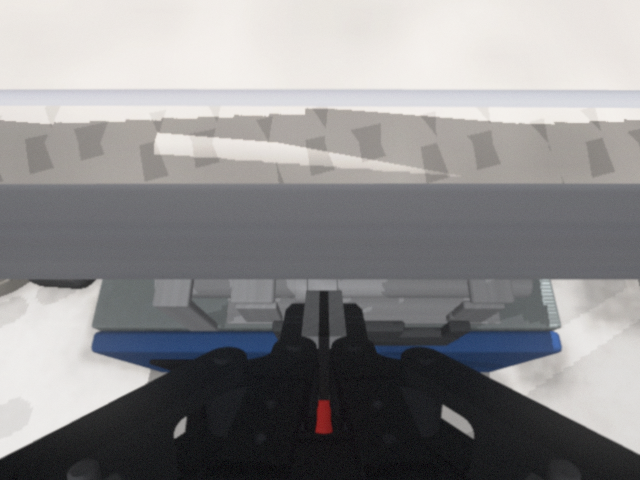

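The grip was lost: gap is 0 and only a sliver of red shows at (324,415). I'll check the handle angle numerically from the side camera's red pixels.

```bash
cat >>h.py <<'E'
def redblob(img,box):
    x0,y0,x1,y1=box;I=img[y0:y1,x0:x1].astype(int);m=(I[...,0]>90)&(I[...,0]>2.2*I[...,1])&(I[...,0]>2.2*I[...,2])
    v,u=np.nonzero(m);return len(u),(u.min()+x0,u.max()+x0,v.min()+y0,v.max()+y0,(u.mean()+x0).round(1),(v.mean()+y0).round(1)) if len(u) else None
E
python3 - <<'E'
from h import *
from workcell import env
p=np.load("p.npy")
for n,b in(("side",(270,225,330,290)),("scene",(310,220,390,300))):
    c=env.read_camera(n);c0=np.load(f"pics/{n}0.npz")
    cv2.imwrite(f"pics/{n}1.png",c["color"][:,:,::-1])
    print(n,"before",redblob(c0["color"],b),"now",redblob(c["color"],b))
    for th in(0,.3,.6,.9):print(th,[proj(c,unit(p,(-75-r*np.cos(th),3,142+r*np.sin(th))))[0].round(0).tolist() for r in(44,88)])
c=env.read_camera("wrist")
for th in(0,.3,.6,.9):print(th,[proj(c,unit(p,(-75-r*np.cos(th),3,142+r*np.sin(th))))[0].round(0).tolist() for r in(44,62,88)])
a=cv2.imread("pics/side1.png")[195:305,245:385];cv2.imwrite("pics/c3.png",cv2.resize(a,None,fx=5,fy=5,interpolation=cv2.INTER_CUBIC))
E
```

```text
side before (132, (np.int64(270), np.int64(313), np.int64(228), np.int64(265), np.float64(294.0), np.float64(251.6))) now (132, (np.int64(270), np.int64(313), np.int64(228), np.int64(265), np.float64(294.0), np.float64(251.6)))
0 [[313.0, 260.0], [297.0, 262.0]]
0.3 [[314.0, 256.0], [298.0, 253.0]]
0.6 [[316.0, 251.0], [302.0, 244.0]]
0.9 [[320.0, 248.0], [309.0, 237.0]]
scene before (112, (np.int64(336), np.int64(354), np.int64(260), np.int64(272), np.float64(345.5), np.float64(266.2))) now (113, (np.int64(335), np.int64(354), np.int64(260), np.int64(272), np.float64(345.4), np.float64(266.2)))
0 [[336.0, 261.0], [352.0, 270.0]]
0.3 [[335.0, 257.0], [351.0, 260.0]]
0.6 [[333.0, 252.0], [347.0, 250.0]]
0.9 [[330.0, 247.0], [340.0, 240.0]]
0 [[319.0, 368.0], [319.0, 412.0], [319.0, 482.0]]
0.3 [[319.0, 360.0], [318.0, 404.0], [318.0, 480.0]]
0.6 [[319.0, 341.0], [318.0, 378.0], [317.0, 448.0]]
0.9 [[318.0, 313.0], [318.0, 336.0], [317.0, 381.0]]
```

View pics/c3.png

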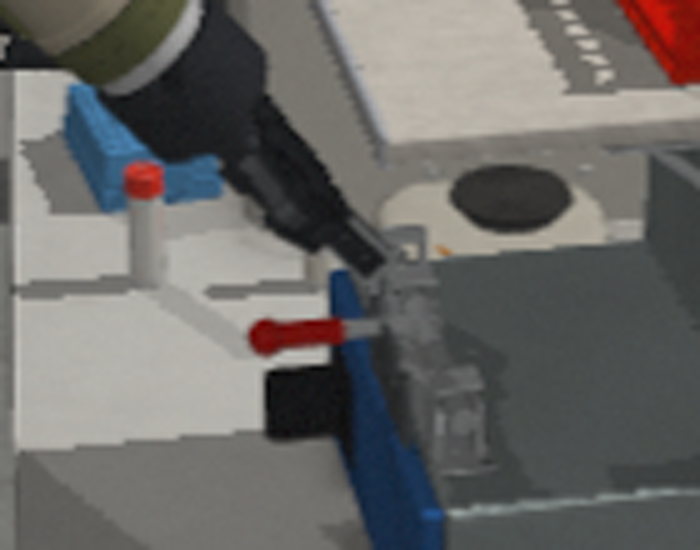

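The handle is still level in its notch: side crop ball at (265,335), grip at (310,330). The pads slid off it. I'll retreat, open, regrip a bit deeper with more force, and lift in small checked steps.

```bash
python3 - <<'E'
from h import *
from workcell import env
p=np.load("p.npy");s=env.get_state()
T,R=goal(p,(-133,1.5,137.4),.7);delta(s,T,R)
E
```

```text
shift in tool now [0.0004 0.0491 0.028 ] turn [-0.001 -0.001 -0.   ] | shift in goal axes [0.0004 0.049  0.0281]
```

Request:
carry_out(steps=[[-1, 0, 0, -0.03, 0, 0, 0], [-1, 0, 0, -0.03, 0, 0, 0], [0, 0, 0, -0.03, 0, 0, 0], [0, 0, 0, 0, 0, 0, 0], [0, 0, 0, 0, 0, 0, 0], [0, 0, 0, 0, 0, 0, 0]])

```text
clock: 6.65
tcp_pos: [0.5061, -0.2728, 0.2578]
orientation: [-0.252, 0.689, -0.639, 0.233]
wrist_force: [-0.6, 0.4, -1.4]
finger_gap: 0.0428
```

Request:
carry_out(steps=[[0, 0, 0.0245, 0, 0, 0, 0], [0, 0, 0.0245, 0, 0, 0, 0], [0, 0, 0, 0.03, 0, 0, 0], [0, 0, 0, 0.03, 0, 0, 0], [0, 0, 0, 0.025, 0, 0, 0], [0, 0, 0, 0.02, 0, 0, 0], [0, 0, 0, 0.013, 0, 0, 0], [0, 0, 0, 0, 0, 0, 0], [-0.5, 0, 0, 0, 0, 0, 0], [-1, 0, 0, 0, 0, 0, 0], [-1, 0, 0, 0, 0, 0, 0], [-1, 0, 0, 0, 0, 0, 0]], grip_force=40)

```text
clock: 8.15
tcp_pos: [0.5447, -0.2708, 0.138]
orientation: [-0.251, 0.688, -0.639, 0.234]
wrist_force: [-2.3, 1.1, 2.7]
finger_gap: 0.0131
```

Request:
carry_out(steps=[[-1, 0, 0, 0, 0, 0, 0], [-1, 0, 0, 0, 0, 0, 0], [-1, 0, 0, 0, 0, 0, 0]])

```text
clock: 8.52
tcp_pos: [0.5447, -0.2708, 0.1379]
orientation: [-0.251, 0.688, -0.639, 0.234]
wrist_force: [-5.1, 0.6, 6.9]
finger_gap: 0.0129
```

Request:
carry_out(steps=[[-1, 0, -0.0042, -0.0045, 0, 0, 0], [-1, 0, 0, 0, 0, 0, 0]])

```text
clock: 8.78
tcp_pos: [0.5446, -0.2707, 0.1429]
orientation: [-0.251, 0.688, -0.639, 0.233]
wrist_force: [-0.4, -2.7, -4.1]
finger_gap: 0.0134
```

Request:
carry_out(steps=[[-1, 0, -0.0023, -0.0021, 0, 0, 0], [-1, 0, -0.0024, -0.002, 0, 0, 0], [-1, 0, -0.0025, -0.0018, 0, 0, 0], [-1, 0, -0.0025, -0.0018, 0, 0, 0], [-1, 0, 0, 0, 0, 0, 0]])

```text
clock: 9.4
tcp_pos: [0.5472, -0.27, 0.1557]
orientation: [-0.252, 0.688, -0.639, 0.234]
wrist_force: [-1.9, -2.3, -6.0]
finger_gap: 0.0131
```

```bash
cat >m.py <<'E'
from h import *
from workcell import env
p=np.load("p.npy");s=env.get_state();print(s["clock"],s["wrist_force"],s["ft_torque"],s["finger_gap"],inunit(p,s))
c=env.read_camera("side");print(redblob(c["color"],(285,225,330,290)))
E
python3 m.py
```

```text
9.4 [-1.88843725 -2.33244328 -5.95999422] [-0.31276102  1.92589053 -0.19596544] 0.013145086400677226 [-130.30464853    2.17786885  155.69263901]
(0, None)
```

Request:
carry_out(steps=[[-1, 0, -0.0027, -0.0015, 0, 0, 0], [-1, 0, -0.0027, -0.0015, 0, 0, 0], [-1, 0, -0.0028, -0.0013, 0, 0, 0], [-1, 0, -0.0028, -0.0012, 0, 0, 0], [-1, 0, 0, 0, 0, 0, 0]])

```text
clock: 10.07
tcp_pos: [0.5527, -0.2697, 0.1674]
orientation: [-0.252, 0.689, -0.638, 0.234]
wrist_force: [-0.3, 0.5, -6.9]
finger_gap: 0.0127
```

Request:
carry_out(steps=[[-1, 0, -0.0029, -0.001, 0, 0, 0], [-1, 0, -0.003, -0.001, 0, 0, 0], [-1, 0, -0.003, -0.0007, 0, 0, 0], [-1, 0, -0.003, -0.0007, 0, 0, 0], [-1, 0, 0, 0, 0, 0, 0]])

```text
clock: 10.7
tcp_pos: [0.5595, -0.2692, 0.1776]
orientation: [-0.252, 0.689, -0.638, 0.234]
wrist_force: [1.4, 0.3, -7.0]
finger_gap: 0.0121
```

```bash
python3 m.py
```

```text
10.7 [ 1.3785957   0.33202293 -7.02657338] [0.06887445 1.30979521 0.22820657] 0.012078042519573316 [-117.97452152    2.08769505  177.64138883]
(2, (np.int64(308), np.int64(309), np.int64(251), np.int64(252), np.float64(308.5), np.float64(251.5)))
```

```bash
python3 - <<'E'
from h import *
from workcell import env
w=env.read_camera("wrist")["color"][200:480,160:480];s=env.read_camera("side")["color"][195:305,255:375]
b=np.hstack([cv2.resize(w,(400,350)),cv2.resize(s,(382,350),interpolation=cv2.INTER_CUBIC)])
cv2.imwrite("pics/d1.png",b[:,:,::-1])
E
```

```text
(no output)
```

View pics/d1.png

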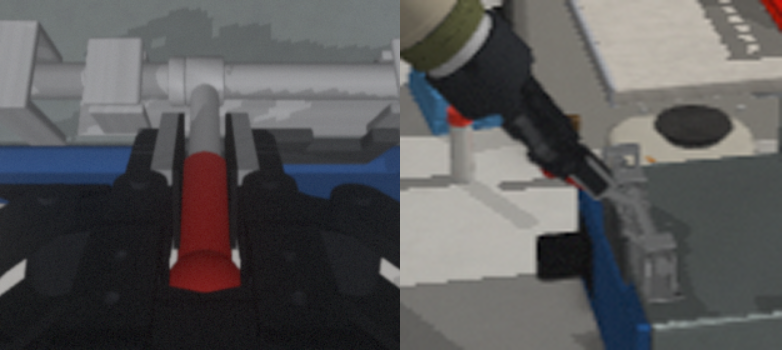

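Red peeks out under the fingers, so the handle lags at about 0.45 rad while the pads slide up off it. I'll release, go back down with the fingers nearly closed and the pads slightly lower, and grip with more force.

Request:
carry_out(steps=[[-0.5, 0, 0, 0, 0, 0, 0], [-0.5, 0, 0, 0, 0, 0, 0], [-0.5, 0, 0.01, 0.004, 0, 0, 0], [-0.5, 0, 0.01, 0.004, 0, 0, 0], [-0.5, 0, 0.01, 0.0045, 0, 0, 0], [-0.5, 0, 0.0105, 0.005, 0, 0, 0], [-0.5, 0, 0, 0, 0, 0, 0]], grip_force=110)

```text
clock: 11.72
tcp_pos: [0.5385, -0.2703, 0.136]
orientation: [-0.252, 0.688, -0.64, 0.233]
wrist_force: [0.8, -0.0, -0.0]
finger_gap: 0.0214
```

```bash
python3 m.py
```

```text
11.725 [ 0.79811035 -0.04621343 -0.04762454] [-2.29248718e-02  6.35288074e-01  1.50406784e-04] 0.02140183827297007 [-139.01598583    2.5451328   136.04955655]
(21, (np.int64(308), np.int64(313), np.int64(259), np.int64(263), np.float64(310.8), np.float64(260.5)))
```

Request:
carry_out(steps=[[-0.5, 0, -0.002, -0.002, 0, 0, 0], [-1, 0, 0, 0, 0, 0, 0], [-1, 0, 0, 0, 0, 0, 0], [-1, 0, 0, 0, 0, 0, 0], [-1, 0, 0, 0, 0, 0, 0], [-1, 0, 0, 0, 0, 0, 0]])

```text
clock: 12.52
tcp_pos: [0.5403, -0.2713, 0.1416]
orientation: [-0.252, 0.688, -0.638, 0.235]
wrist_force: [-3.3, 0.1, 6.8]
finger_gap: 0.0115
```

Request:
carry_out(steps=[[-1, 0, -0.0021, -0.0023, 0, 0, 0], [-1, 0, -0.0021, -0.0023, 0, 0, 0], [-1, 0, -0.0023, -0.0021, 0, 0, 0], [-1, 0, -0.0024, -0.002, 0, 0, 0], [-1, 0, 0, 0, 0, 0, 0]])

```text
clock: 13.15
tcp_pos: [0.5402, -0.2692, 0.1492]
orientation: [-0.251, 0.689, -0.64, 0.231]
wrist_force: [19.1, -0.3, -20.1]
finger_gap: 0.0113
```

Request:
carry_out(steps=[[-1, 0, -0.0025, -0.0018, 0, 0, 0], [-1, 0, -0.0025, -0.0018, 0, 0, 0], [-1, 0, -0.0027, -0.0015, 0, 0, 0], [-1, 0, -0.0027, -0.0015, 0, 0, 0], [-1, 0, 0, 0, 0, 0, 0]])

```text
clock: 13.78
tcp_pos: [0.5438, -0.2691, 0.1615]
orientation: [-0.251, 0.689, -0.639, 0.231]
wrist_force: [13.2, -0.4, -15.6]
finger_gap: 0.0105
```

```bash
python3 m.py
```

```text
13.775 [ 13.2407623   -0.36857346 -15.64839755] [-0.59910583  1.14167787 -0.08705362] 0.010482977300615561 [-133.63836665    3.34387048  161.51891243]
(7, (np.int64(296), np.int64(302), np.int64(256), np.int64(258), np.float64(298.0), np.float64(257.1)))
```

The grip does not let the handle pivot freely, and the resisting force scales with grip force. So I'll start with a flatter tool (lean about 66°) and swing it rigidly about the bolt axis together with the handle, ending near 29° lean.

Request:
carry_out(steps=[[-0.4, 0, 0, 0, 0, 0, 0], [-0.4, 0, 0, 0, 0, 0, 0], [-0.4, 0, 0, -0.03, 0, 0, 0], [-0.4, 0, 0, -0.03, 0, 0, 0], [-0.4, 0, 0, 0, 0.15, 0, 0], [-0.4, 0, 0, 0, 0.15, 0, 0], [-0.4, 0, 0, 0, 0.15, 0, 0], [-0.4, 0, 0, 0, 0, 0, 0]], grip_force=60)

```text
clock: 14.82
tcp_pos: [0.5048, -0.2729, 0.2077]
orientation: [-0.395, 0.616, -0.575, 0.366]
wrist_force: [0.1, 0.7, -0.0]
finger_gap: 0.0258
```

```bash
cat >>m.py <<'E'
T,R=goal(p,(-130,2.3,142),1.15);delta(s,T,R);print(s["joint_pos"].round(2))
E
python3 m.py
```

```text
14.825 [ 0.10424477  0.74022128 -0.03100293] [-0.05086206  0.84702632  0.00092017] 0.025783131333857366 [-172.88752778    2.49601452  207.6699085 ]
(89, (np.int64(295), np.int64(313), np.int64(259), np.int64(264), np.float64(303.2), np.float64(261.1)))
shift in tool now [0.0002 0.0416 0.0665] turn [ 0.012 -0.002 -0.004] | shift in goal axes [0.0002 0.0424 0.066 ]
[-1.07  0.04 -0.98 -0.18  0.97  2.4 ]
```

Request:
carry_out(steps=[[-0.4, 0, 0.021, 0, 0.012, 0, 0], [-0.4, 0, 0.021, 0, 0, 0, 0], [-0.4, 0, 0, 0.022, 0, 0, 0], [-0.4, 0, 0, 0.022, 0, 0, 0], [-0.4, 0, 0, 0.022, 0, 0, 0], [-0.4, 0, 0, 0, 0, 0, 0]])

```text
clock: 15.62
tcp_pos: [0.5517, -0.2746, 0.1474]
orientation: [-0.399, 0.617, -0.57, 0.368]
wrist_force: [0.2, -0.4, 0.7]
finger_gap: 0.0254
```

```bash
python3 m.py
```

```text
15.625 [ 0.2401137  -0.40711815  0.69724298] [-0.01396949  0.82120321 -0.01327043] 0.025421662945632594 [-126.21875352   -2.69937867  147.39617091]
(0, None)
shift in tool now [-0.005   0.0065 -0.0012] turn [0.003 0.006 0.001] | shift in goal axes [-0.005   0.0065 -0.0012]
[-0.98  0.26 -1.01 -0.53  0.92  2.51]
```

Request:
carry_out(steps=[[-0.4, 0, 0, 0, -0.08, 0, 0], [-0.4, 0, 0, 0, -0.08, 0, 0], [-0.4, 0, 0, 0, 0, 0, 0]])

```text
clock: 16.05
tcp_pos: [0.5509, -0.2754, 0.1502]
orientation: [-0.349, 0.646, -0.597, 0.323]
wrist_force: [-0.2, -0.6, -0.3]
finger_gap: 0.0257
```

```bash
sed -i 's/142),1.15/142),1.0/' m.py; python3 m.py
```

```text
16.05 [-0.16357191 -0.63762454 -0.26818903] [-1.91444866e-02  7.89761199e-01 -7.52729949e-04] 0.025742554627176704 [-127.08810788   -3.41729925  150.16353088]
(0, None)
shift in tool now [-0.0057  0.0084  0.0021] turn [0.009 0.003 0.003] | shift in goal axes [-0.0057  0.0084  0.002 ]
[-0.93  0.17 -0.89 -0.17  0.79  2.42]
```

Request:
carry_out(steps=[[-0.4, -0.0057, 0, 0, 0.009, 0.003, 0.003], [-0.4, 0, 0.0084, 0.002, 0, 0, 0], [-0.4, 0, 0, 0, 0, 0, 0]])

```text
clock: 16.48
tcp_pos: [0.5455, -0.2679, 0.1369]
orientation: [-0.352, 0.643, -0.599, 0.323]
wrist_force: [-0.7, -0.7, 0.3]
finger_gap: 0.0257
```

```bash
python3 m.py
```

```text
16.475 [-0.72405854 -0.67278312  0.31949893] [-0.05785405  0.69113458  0.00145372] 0.02574651121326683 [-131.88812304    4.40237864  136.94347933]
(13, (np.int64(307), np.int64(313), np.int64(259), np.int64(261), np.float64(310.5), np.float64(259.7)))
shift in tool now [ 0.0021 -0.0053 -0.0012] turn [ 0.004  0.002 -0.006] | shift in goal axes [ 0.0021 -0.0053 -0.0011]
[-0.94  0.19 -0.93 -0.23  0.79  2.43]
```

Request:
carry_out(steps=[[-0.4, 0.002, -0.0053, -0.001, 0, 0, 0], [-0.4, 0, 0, 0, 0, 0, 0], [-0.6, 0, 0, 0, 0, 0, 0], [-1, 0, 0, 0, 0, 0, 0], [-1, 0, 0, 0, 0, 0, 0], [-1, 0, 0, 0, 0, 0, 0], [-1, 0, 0, 0, 0, 0, 0]])

```text
clock: 17.4
tcp_pos: [0.5488, -0.2707, 0.1442]
orientation: [-0.352, 0.643, -0.598, 0.325]
wrist_force: [-4.1, 0.9, 4.9]
finger_gap: 0.012
```

```bash
python3 m.py
```

```text
17.4 [-4.11563555  0.88705014  4.92602618] [0.15344306 0.44541764 0.30039334] 0.012043893482355895 [-128.75102085    1.4425862   144.23201986]
(0, None)
shift in tool now [-0.0009  0.0026  0.0002] turn [ 0.002  0.001 -0.002] | shift in goal axes [-0.0009  0.0026  0.0002]
[-0.93  0.18 -0.92 -0.21  0.79  2.43]
```

Closed at 12 mm, TCP within about 3 mm of plan. Swinging about the bolt axis.

Request:
carry_out(steps=[[-1, 0, -0.0031, -0.0018, -0.065, 0, 0], [-1, 0, -0.0031, -0.0018, -0.065, 0, 0], [-1, 0, -0.0031, -0.0018, -0.065, 0, 0], [-1, 0, 0, 0, 0, 0, 0]])

```text
clock: 17.95
tcp_pos: [0.5503, -0.2708, 0.1546]
orientation: [-0.286, 0.675, -0.627, 0.265]
wrist_force: [0.5, -2.0, -3.1]
finger_gap: 0.0124
```

```bash
python3 m.py
```

```text
17.95 [ 0.46947096 -2.01001157 -3.0944962 ] [-0.27233782  0.8205545  -0.23764371] 0.01240141308461069 [-127.32052222    1.15484068  154.62425228]
(0, None)
shift in tool now [-0.0011  0.0109  0.0069] turn [ 0.199  0.    -0.002] | shift in goal axes [-0.0011  0.0121  0.0046]
[-0.87  0.13 -0.75  0.15  0.62  2.38]
```

Request:
carry_out(steps=[[-1, 0, -0.0031, -0.0018, -0.065, 0, 0], [-1, 0, -0.0031, -0.0018, -0.065, 0, 0], [-1, 0, -0.0031, -0.0018, -0.065, 0, 0], [-1, 0, -0.0031, -0.0018, -0.065, 0, 0], [-1, 0, 0, 0, 0, 0, 0]])

```text
clock: 18.62
tcp_pos: [0.5551, -0.2702, 0.1669]
orientation: [-0.197, 0.706, -0.656, 0.181]
wrist_force: [3.9, -1.2, -5.0]
finger_gap: 0.0122
```

```bash
python3 m.py; python3 - <<'E'
from h import *
from workcell import env
c=env.read_camera("wrist");w=c["color"][120:480,100:540];s=env.read_camera("side")["color"][195:305,255:375]
b=np.hstack([cv2.resize(w,(440,360)),cv2.resize(s,(360,360),interpolation=cv2.INTER_CUBIC)])
cv2.imwrite("pics/d2.png",b[:,:,::-1])
p=np.load("p.npy")
for th in(0,.3,.45,.6,.9):print(th,[(proj(c,unit(p,(-75-r*np.cos(th),3,142+r*np.sin(th))))[0]-[100,120]).round(0).tolist() for r in(44,88)])
E
```

```text
18.625 [ 3.92509754 -1.21060605 -4.99853226] [-0.35392678  0.27063465 -0.21630024] 0.01222804989073517 [-122.49267383    1.41909543  166.8926904 ]
(13, (np.int64(298), np.int64(302), np.int64(248), np.int64(252), np.float64(299.5), np.float64(250.5)))
shift in tool now [-0.0008  0.0193  0.0175] turn [ 0.458  0.002 -0.003] | shift in goal axes [-0.0009  0.025   0.0071]
[-0.76  0.16 -0.5   0.53  0.4   2.38]
0 [[218.0, 208.0], [217.0, 328.0]]
0.3 [[217.0, 202.0], [216.0, 334.0]]
0.45 [[217.0, 194.0], [215.0, 327.0]]
0.6 [[216.0, 183.0], [214.0, 310.0]]
0.9 [[216.0, 153.0], [212.0, 243.0]]
```

View pics/d2.png

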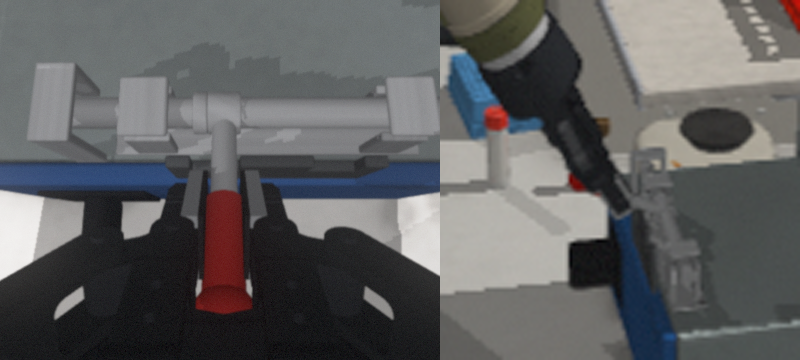

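The wrist view shows the handle still held between the pads (red from (222,195) to (222,305)). In the side view the ball is at about (300,250), so the handle is up roughly 0.45 rad as planned. Next I lift further along the arc without tilting.

Request:
carry_out(steps=[[-1, 0, -0.0025, -0.0014, 0, 0, 0], [-1, 0, -0.0025, -0.0013, 0, 0, 0], [-1, 0, -0.0026, -0.0012, 0, 0, 0], [-1, 0, -0.0027, -0.001, 0, 0, 0], [-1, 0, -0.0027, -0.0008, 0, 0, 0], [-1, 0, -0.0028, -0.0007, 0, 0, 0], [-1, 0, 0, 0, 0, 0, 0]])

```text
clock: 19.65
tcp_pos: [0.5645, -0.2686, 0.18]
orientation: [-0.198, 0.705, -0.656, 0.18]
wrist_force: [7.2, 1.0, -10.5]
finger_gap: 0.011
```

```bash
python3 m.py; python3 - <<'E'
from h import *
from workcell import env
c=env.read_camera("side");p=np.load("p.npy")
for th in(.3,.5,.6,.7,.8):print(th,[proj(c,unit(p,(-75-r*np.cos(th),3,142+r*np.sin(th))))[0].round(1).tolist() for r in(80,88,98)])
print(redblob(c["color"],(285,225,330,290)))
E
```

```text
19.65 [  7.20940235   1.04334336 -10.53114852] [ 0.26285585  0.27548827 -0.38484393] 0.010991505306897633 [-112.98638802    2.33783114  179.96882651]
(28, (np.int64(301), np.int64(312), np.int64(243), np.int64(251), np.float64(304.8), np.float64(246.8)))
shift in tool now [0.0003 0.0342 0.0237] turn [ 0.457  0.004 -0.005] | shift in goal axes [0.     0.0411 0.0062]
[-0.75  0.16 -0.47  0.56  0.39  2.4 ]
0.3 [[300.9, 253.3], [297.9, 252.8], [294.2, 252.1]]
0.5 [[303.3, 248.0], [300.5, 246.9], [297.0, 245.5]]
0.6 [[304.9, 245.5], [302.3, 244.1], [299.0, 242.4]]
0.7 [[306.7, 243.1], [304.3, 241.5], [301.3, 239.5]]
0.8 [[308.8, 240.9], [306.6, 239.0], [303.9, 236.7]]
(28, (np.int64(301), np.int64(312), np.int64(243), np.int64(251), np.float64(304.8), np.float64(246.8)))
```

Handle is now about 0.6 rad. A last small lift, then draw sideways onto the tooth and check.

Request:
carry_out(steps=[[-1, 0, -0.002, -0.0004, 0, 0, 0], [-1, 0, -0.002, -0.0004, 0, 0, 0], [-1, 0, -0.002, -0.0004, 0, 0, 0], [-1, 0.003, 0, 0, 0, 0, 0], [-1, 0.004, 0, 0, 0, 0, 0], [-1, 0.004, 0, 0, 0, 0, 0], [-1, 0.004, 0, 0, 0, 0, 0], [-1, 0, 0, 0, 0, 0, 0]])

```text
clock: 20.75
tcp_pos: [0.5703, -0.2849, 0.1855]
orientation: [-0.197, 0.706, -0.656, 0.181]
wrist_force: [-2.9, 0.8, -9.3]
finger_gap: 0.0076
```

```bash
python3 m.py; python3 - <<'E'
from h import *
from workcell import env
w=env.read_camera("wrist")["color"][120:480,100:540];s=env.read_camera("side")["color"][195:305,255:375]
b=np.hstack([cv2.resize(w,(440,360)),cv2.resize(s,(360,360),interpolation=cv2.INTER_CUBIC)])
cv2.imwrite("pics/d3.png",b[:,:,::-1])
E
```

```text
20.75 [-2.85571303  0.75831501 -9.33514137] [0.05974749 1.98041659 0.20410036] 0.007612462875754299 [-108.47511102  -14.37038215  185.46409269]
(70, (np.int64(302), np.int64(317), np.int64(244), np.int64(256), np.float64(308.9), np.float64(249.8)))
shift in tool now [-0.0165  0.0409  0.0262] turn [ 0.458  0.    -0.003] | shift in goal axes [-0.0167  0.0482  0.0054]
[-0.76  0.18 -0.43  0.58  0.39  2.38]
```

No side force while sliding, so the bolt followed and the handle is now over the tooth. The pads are nearly off it. I'll let it rest on the tooth, lower the slightly open fingers around it, and push it along.

Request:
carry_out(steps=[[-0.5, 0, 0, 0, 0, 0, 0], [-0.5, 0, 0, 0, 0, 0, 0], [-0.5, 0, 0.006, 0, 0, 0, 0], [-0.5, 0, 0.006, 0, 0, 0, 0], [-0.6, 0, 0.006, 0, 0, 0, 0], [-0.6, 0, 0, 0, 0, 0, 0]])

```text
clock: 21.65
tcp_pos: [0.5547, -0.2854, 0.1762]
orientation: [-0.197, 0.706, -0.656, 0.181]
wrist_force: [-0.3, -0.8, -0.5]
finger_gap: 0.017
```

```bash
python3 m.py; python3 - <<'E'
from h import *
from workcell import env
cs=env.read_camera("side");cc=env.read_camera("scene")
w=env.read_camera("wrist")["color"][120:480,100:540];s=cs["color"][195:305,255:375]
b=np.hstack([cv2.resize(w,(440,360)),cv2.resize(s,(360,360),interpolation=cv2.INTER_CUBIC)])
cv2.imwrite("pics/d3.png",b[:,:,::-1])
print(redblob(cc["color"],(310,220,390,300)))
E
```

```text
21.65 [-0.27330237 -0.8339651  -0.51816856] [ 0.00070269  0.46861462 -0.03753994] 0.016988981365062612 [-124.02710257  -13.68799831  176.2025537 ]
(7, (np.int64(301), np.int64(303), np.int64(250), np.int64(253), np.float64(301.9), np.float64(251.6)))
shift in tool now [-0.0159  0.0228  0.0262] turn [ 0.458  0.001 -0.003] | shift in goal axes [-0.016   0.032   0.0135]
[-0.79  0.17 -0.47  0.57  0.4   2.36]
(4, (np.int64(348), np.int64(349), np.int64(249), np.int64(250), np.float64(348.5), np.float64(249.5)))
```

View pics/d3.png

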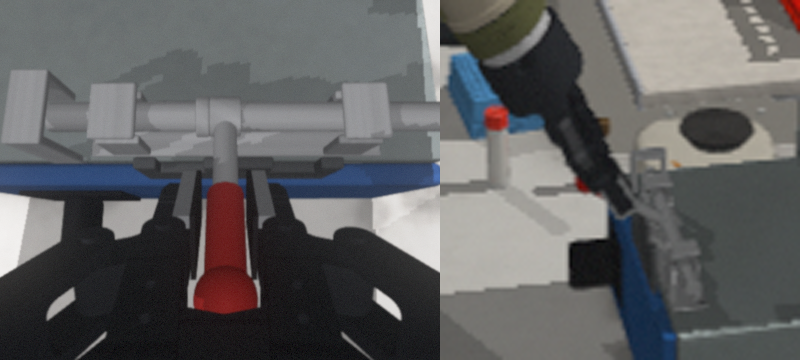

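The handle rests on the tooth between the fingers: collar at (218,115), moved right from the left guide, and grip at (225,240). Now I push it to the stop, where it should drop into the second notch.

Request:
carry_out(steps=[[-0.6, 0.004, 0, 0, 0, 0, 0], [-0.6, 0.004, 0, 0, 0, 0, 0], [-0.6, 0.004, 0, 0, 0, 0, 0], [-0.6, 0.004, 0, 0, 0, 0, 0], [-0.6, 0.004, 0, 0, 0, 0, 0], [-0.6, 0.004, 0, 0, 0, 0, 0], [-0.6, 0.004, 0, 0, 0, 0, 0], [-0.6, 0.003, 0, 0, 0, 0, 0], [-0.6, 0.002, 0, 0, 0, 0, 0], [-0.6, 0, 0, 0, 0, 0, 0], [-0.6, 0, 0, 0, 0, 0, 0]])

```text
clock: 23.22
tcp_pos: [0.5577, -0.3182, 0.1765]
orientation: [-0.197, 0.706, -0.656, 0.181]
wrist_force: [0.9, 3.9, -1.0]
finger_gap: 0.0168
```

```bash
cat >v.py <<'E'
from h import *
from workcell import env
p=np.load("p.npy")
for n,b in(("side",(285,225,335,300)),("scene",(310,220,400,300))):
    c=env.read_camera(n);print(n,redblob(c["color"],b))
    for th in(0,.1,.3,.6):print(th,[proj(c,unit(p,(-75-r*np.cos(th),-45,142+r*np.sin(th))))[0].round(1).tolist() for r in(44,88)])
E
python3 m.py;python3 v.py
```

```text
23.225 [ 0.93242205  3.91419505 -0.97559479] [0.46870066 0.53997714 0.28305803] 0.01681097589155906 [-123.54042267  -46.67729206  176.48610545]
(5, (np.int64(303), np.int64(305), np.int64(256), np.int64(258), np.float64(303.8), np.float64(257.2)))
shift in tool now [-0.0489  0.0234  0.0263] turn [ 0.457  0.001 -0.002] | shift in goal axes [-0.049   0.0325  0.0132]
[-0.83  0.21 -0.41  0.6   0.42  2.32]
side (4, (np.int64(303), np.int64(305), np.int64(257), np.int64(258), np.float64(304.0), np.float64(257.5)))
0 [[317.0, 269.6], [299.6, 271.2]]
0.1 [[317.0, 268.0], [299.7, 268.2]]
0.3 [[317.7, 265.0], [301.0, 262.0]]
0.6 [[320.0, 260.6], [305.5, 253.2]]
scene (0, None)
0 [[347.8, 249.6], [364.3, 257.5]]
0.1 [[347.8, 248.1], [364.3, 254.5]]
0.3 [[347.3, 245.0], [363.4, 248.0]]
0.6 [[345.4, 240.0], [359.5, 237.8]]
```

Request:
carry_out(steps=[[-0.6, 0.0015, 0, 0, 0, 0, 0], [-0.6, 0.0015, 0, 0, 0, 0, 0], [-0.6, 0, 0, 0, 0, 0, 0]])

```text
clock: 23.75
tcp_pos: [0.5573, -0.3187, 0.1757]
orientation: [-0.199, 0.706, -0.656, 0.179]
wrist_force: [-1.7, 9.2, 1.3]
finger_gap: 0.017
```

```bash
python3 m.py
```

```text
23.75 [-1.69513638  9.16831239  1.34230184] [1.54857915 0.60913471 0.923175  ] 0.016998091282417006 [-123.9588578   -47.10661201  175.70771969]
(5, (np.int64(303), np.int64(305), np.int64(257), np.int64(259), np.float64(303.8), np.float64(258.2)))
shift in tool now [-0.0492  0.0227  0.0261] turn [ 0.458  0.006 -0.004] | shift in goal axes [-0.0494  0.0316  0.0131]
[-0.83  0.21 -0.41  0.6   0.42  2.32]
```

Request:
carry_out(steps=[[-0.5, -0.0015, 0, 0, 0, 0, 0], [-0.5, 0, 0, 0, 0, 0, 0], [-0.5, 0, 0, 0, 0, 0, 0], [-0.5, 0, 0, 0, 0, 0, 0]])

```text
clock: 24.3
tcp_pos: [0.5579, -0.3203, 0.1768]
orientation: [-0.197, 0.706, -0.656, 0.182]
wrist_force: [0.0, -0.7, 1.2]
finger_gap: 0.0213
```

```bash
python3 m.py;python3 v.py|grep s
```

```text
24.3 [ 0.02179921 -0.74476827  1.24764694] [-0.05864577  0.45030435  0.00375124] 0.021264609463946073 [-123.50088459  -48.77604158  176.77847448]
(99, (np.int64(298), np.int64(316), np.int64(268), np.int64(274), np.float64(306.5), np.float64(270.7)))
shift in tool now [-0.051   0.0236  0.0265] turn [ 0.457  0.    -0.002] | shift in goal axes [-0.0511  0.0328  0.0133]
[-0.83  0.21 -0.41  0.6   0.42  2.32]
side (99, (np.int64(298), np.int64(316), np.int64(268), np.int64(274), np.float64(306.5), np.float64(270.7)))
scene (15, (np.int64(348), np.int64(351), np.int64(249), np.int64(253), np.float64(349.4), np.float64(251.0)))
```

The stop was reached (9 N). On release the handle dropped level in the second notch: side-view red at rows 268–274, and the level prediction was 269–271. Now to the pull.

Request:
carry_out(steps=[[-0.3, 0, 0, -0.03, 0, 0, 0], [-0.3, 0, 0, -0.03, 0, 0, 0], [0, 0, 0, -0.03, 0, 0, 0], [0, -0.03, 0, 0, 0, 0, 0], [0, -0.03, 0, 0, 0, 0, 0], [0, -0.032, 0, 0, 0, 0, 0], [0, -0.032, 0, 0, 0, 0, 0], [0, 0, 0, 0, 0, 0, 0], [0, 0, 0, 0, 0, 0, 0]], grip_force=60)

```text
clock: 25.58
tcp_pos: [0.5025, -0.2002, 0.2543]
orientation: [-0.197, 0.706, -0.655, 0.182]
wrist_force: [0.1, 0.3, 0.2]
finger_gap: 0.0428
```

```bash
sed -i 's/^T,R=goal.*delta/T,R=goal(p,(-131,75,60),.545);delta/' m.py; python3 m.py; python3 v.py|grep s; python3 - <<'E'
from h import *
from workcell import env
c=env.read_camera("wrist");p=np.load("p.npy");I=c["color"]
cv2.imwrite("pics/w9.png",I[:,:,::-1])
for X in[(-131,75,60),(-148,68,78),(-148,82,78),(-148,68,34)]:print(X,proj(c,unit(p,X))[0].round(0))
E
```

```text
25.575 [0.09887118 0.3115708  0.20656072] [-0.05873259  0.44130029 -0.00457554] 0.04283995390983678 [-169.66026644   75.22072614  254.29751349]
(99, (np.int64(298), np.int64(316), np.int64(268), np.int64(274), np.float64(306.6), np.float64(270.7)))
shift in tool now [0.0005 0.0674 0.1863] turn [ 0.002  0.001 -0.001] | shift in goal axes [0.0002 0.0677 0.1862]
[-0.73 -0.08 -0.52  0.73  0.38  2.42]
side (100, (np.int64(298), np.int64(316), np.int64(268), np.int64(274), np.float64(306.6), np.float64(270.7)))
scene (87, (np.int64(349), np.int64(365), np.int64(249), np.int64(260), np.float64(357.2), np.float64(254.6)))
(-131, 75, 60) [322. 293.]
(-148, 68, 78) [331. 312.]
(-148, 82, 78) [313. 312.]
(-148, 68, 34) [331. 316.]
```

View pics/w9.png

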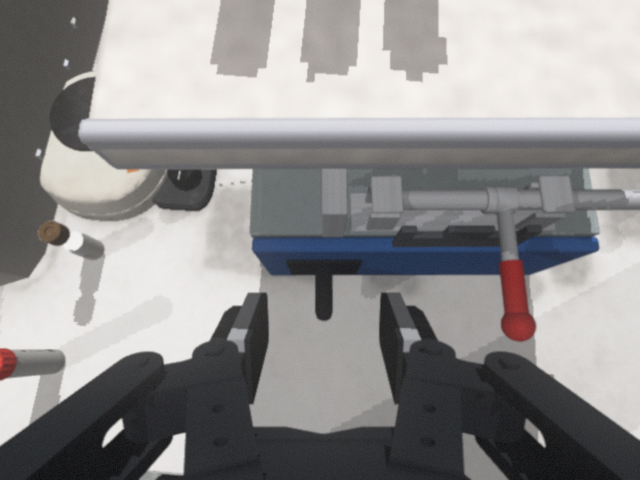

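The wrist view shows the handle lying in the second notch at (512,290). The pull fin is at (324,290), within about 1 mm of the prediction (322,293). Going in.

Request:
carry_out(steps=[[0, 0.001, 0.0225, 0, 0, 0, 0], [0, 0, 0.0225, 0, 0, 0, 0], [0, 0, 0.0225, 0, 0, 0, 0], [0, 0, 0, 0.03, 0, 0, 0], [0, 0, 0, 0.03, 0, 0, 0], [0, 0, 0, 0.03, 0, 0, 0], [0, 0, 0, 0.03, 0, 0, 0], [0, 0, 0, 0.025, 0, 0, 0], [0, 0, 0, 0.02, 0, 0, 0], [0, 0, 0, 0.02, 0, 0, 0], [0, 0, 0, 0, 0, 0, 0], [0, 0, 0, 0, 0, 0, 0]])

```text
clock: 27.28
tcp_pos: [0.5398, -0.1978, 0.0608]
orientation: [-0.197, 0.706, -0.656, 0.181]
wrist_force: [-0.3, 0.4, -0.5]
finger_gap: 0.0425
```

```bash
python3 m.py
```

```text
27.275 [-0.31349655  0.41667343 -0.53811128] [-0.0123544   0.47523643 -0.02774045] 0.042519607664181384 [-132.29116746   74.73096666   60.77122241]
(98, (np.int64(298), np.int64(316), np.int64(268), np.int64(274), np.float64(306.7), np.float64(270.7)))
shift in tool now [-0.0003 -0.0007  0.0013] turn [ 0.002  0.002 -0.002] | shift in goal axes [-0.0003 -0.0007  0.0013]
[-0.67  0.21 -0.77  0.17  0.36  2.48]
```

Request:
carry_out(steps=[[-1, 0, 0, 0, 0, 0, 0], [-1, 0, 0, 0, 0, 0, 0], [-1, 0, 0, 0, 0, 0, 0], [-1, 0, 0, 0, 0, 0, 0], [-1, 0, 0, 0, 0, 0, 0], [-1, 0, 0.006, -0.0036, 0, 0, 0], [-1, 0, 0.006, -0.0036, 0, 0, 0], [-1, 0, 0.006, -0.0036, 0, 0, 0], [-1, 0, 0.006, -0.0036, 0, 0, 0], [-1, 0, 0.006, -0.0036, 0, 0, 0], [-1, 0, 0, 0, 0, 0, 0]])

```text
clock: 28.7
tcp_pos: [0.5049, -0.2001, 0.0615]
orientation: [-0.198, 0.706, -0.655, 0.182]
wrist_force: [-1.5, 4.1, 9.5]
finger_gap: 0.0133
```

```bash
python3 m.py
```

```text
28.7 [-1.52158637  4.06645994  9.46899689] [ 0.47541744 -0.10549009  0.3471479 ] 0.013327580687874398 [-167.30363084   75.07645826   61.47139469]
(102, (np.int64(298), np.int64(316), np.int64(268), np.int64(274), np.float64(306.6), np.float64(270.6)))
shift in tool now [ 0.0001 -0.0303  0.0201] turn [ 0.     0.002 -0.002] | shift in goal axes [ 0.0001 -0.0303  0.0201]
[-0.72  0.17 -0.83  0.18  0.38  2.42]
```

Request:
carry_out(steps=[[-1, 0, 0.006, -0.0036, 0, 0, 0], [-1, 0, 0.006, -0.0036, 0, 0, 0], [-1, 0, 0.006, -0.0036, 0, 0, 0], [-1, 0, 0.006, -0.0036, 0, 0, 0], [-1, 0, 0.006, -0.0036, 0, 0, 0], [-1, 0, 0.006, -0.0036, 0, 0, 0], [-1, 0, 0.006, -0.0036, 0, 0, 0], [-1, 0, 0.006, -0.0036, 0, 0, 0], [-1, 0, 0.006, -0.0036, 0, 0, 0], [-1, 0, 0.0025, -0.0015, 0, 0, 0], [-1, 0, 0, 0, 0, 0, 0], [-1, 0, 0, 0, 0, 0, 0]])

```text
clock: 30.25
tcp_pos: [0.4402, -0.205, 0.0615]
orientation: [-0.198, 0.706, -0.655, 0.183]
wrist_force: [4.4, 4.1, 6.5]
finger_gap: 0.0132
```

```bash
python3 m.py
```

```text
30.25 [4.35299007 4.07141448 6.53642097] [ 0.55949999 -0.65679727  0.31885197] 0.013178404533991989 [-232.18861149   75.07514995   61.48016934]
(160, (np.int64(297), np.int64(316), np.int64(260), np.int64(274), np.float64(304.4), np.float64(268.2)))
shift in tool now [ 0.0001 -0.0857  0.0538] turn [-0.001  0.002 -0.001] | shift in goal axes [ 0.0001 -0.0858  0.0537]
[-0.85  0.08 -0.92  0.22  0.43  2.29]
```

Request:
carry_out(steps=[[-0.4, 0, 0, 0, 0, 0, 0], [0, 0, 0, 0, 0, 0, 0], [0, 0, 0, 0, 0, 0, 0], [0, 0, 0, 0, 0, 0, 0], [0, 0, 0, -0.02, 0, 0, 0], [0, 0, 0, -0.025, 0, 0, 0], [0, 0, 0, -0.03, 0, 0, 0], [0, 0, 0, -0.03, 0, 0, 0], [0, 0, 0, -0.03, 0, 0, 0], [0, 0, 0, 0, 0, 0, 0], [0, 0, 0, 0, 0, 0, 0]])

```text
clock: 31.68
tcp_pos: [0.3697, -0.2104, 0.1754]
orientation: [-0.197, 0.706, -0.656, 0.181]
wrist_force: [0.3, 0.9, 0.1]
finger_gap: 0.0425
```

```bash
python3 m.py; python3 v.py | grep s; python3 - <<'E'
from h import *
from workcell import env
p=np.load("p.npy")
for n in("side","scene"):
    c=env.read_camera(n)["color"].astype(int);c0=np.load(f"pics/{n}0.npz");
    print(n,"pull open",[proj(c0,unit(p,(-d-45,68,78)))[0].round(0) for d in(103,203)],"drawer R corner",[proj(c0,unit(p,(-d,-125,110)))[0].round(0) for d in(103,193,203)])
    for I in(c0["color"].astype(int),c):
        m=(I[...,2]>70)&(I[...,2]>1.8*I[...,0])&(I[...,2]>1.4*I[...,1]);m[:215]=0;m[345:]=0
        u=np.nonzero(m[:,290 if n=="scene" else 240:400].any(0))[0]+(290 if n=="scene" else 240);v=np.nonzero(m[:,290 if n=="scene" else 240:400].any(1))[0];print(m.sum(),u.min(),u.max(),v.min(),v.max())
# bystander shift: difference of patches
c0=np.load("pics/side0.npz")["color"].astype(int);c=env.read_camera("side")["color"].astype(int)
for k,(x0,y0,x1,y1) in dict(bottle=(265,225,283,255),vial=(302,230,315,255),jar=(305,340,328,385)).items():print(k,np.abs(c-c0)[y0:y1,x0:x1].mean().round(1))
E
```

```text
31.675 [0.27477615 0.8900576  0.0663538 ] [-0.05057195  0.46594508 -0.03578286] 0.042473994355297674 [-302.82182861   74.99895226  175.43373369]
(157, (np.int64(297), np.int64(316), np.int64(261), np.int64(274), np.float64(304.5), np.float64(268.4)))
shift in tool now [ 1.000e-04 -8.750e-02  1.876e-01] turn [ 0.002  0.002 -0.002] | shift in goal axes [-0.     -0.0871  0.1878]
[-1.03 -0.19 -0.8   0.7   0.48  2.1 ]
side (156, (np.int64(297), np.int64(316), np.int64(261), np.int64(274), np.float64(304.4), np.float64(268.4)))
scene (0, None)
side pull open [array([299., 270.]), array([262., 274.])] drawer R corner [array([330., 297.]), array([293., 301.]), array([289., 301.])]
427 311 333 249 331
269 276 292 252 334
scene pull open [array([329., 305.]), array([368., 326.])] drawer R corner [array([360., 239.]), array([393., 254.]), array([397., 256.])]
1209 293 359 240 331
161 331 341 314 344
bottle 7.9
vial 10.4
jar 4.2
```

```bash
python3 - <<'E'
from h import *
from workcell import env
I=env.read_camera("side")["color"];J=I.astype(int)[256:280,290:320];m=(J[...,0]>90)&(J[...,0]>2.2*J[...,1])&(J[...,0]>2.2*J[...,2])
print("\n".join("".join(".#"[v] for v in r) for r in m.astype(int)))
c0=np.load("pics/side0.npz")["color"];S=np.load("pics/scene0.npz")["color"];S1=env.read_camera("scene")["color"]
print("cap side",redblob(c0,(262,222,284,240)),redblob(I,(262,222,284,240)));print("cap scene",redblob(S,(245,385,280,420)),redblob(S1,(245,385,280,420)))
def match(A,B,b,k):
    x0,y0,x1,y1=b;t=A[y0:y1,x0:x1];r=cv2.matchTemplate(B[y0-8:y1+8,x0-8:x1+8],t,cv2.TM_CCOEFF_NORMED);_,v,_,l=cv2.minMaxLoc(r);print(k,round(v,3),l[0]-8,l[1]-8)
match(c0,I,(302,230,315,255),"vial side");match(S,S1,(220,358,240,390),"vial scene");match(c0,I,(305,340,328,385),"jar")
E
```

```text
..............................
..............................
..............................
..............................
..............................
........######................
.......########...............
.......########...............
.......########...............
.......########...............
.......########...............
........#######...............
.........#####.....########...
........###################...
........###################...
........###################...
........###################...
........###########...........
.........####.................
..............................
..............................
..............................
..............................
..............................
cap side (42, (np.int64(270), np.int64(276), np.int64(228), np.int64(234), np.float64(273.2), np.float64(230.7))) (42, (np.int64(270), np.int64(276), np.int64(228), np.int64(234), np.float64(273.2), np.float64(230.7)))
cap scene (126, (np.int64(255), np.int64(266), np.int64(398), np.int64(410), np.float64(260.5), np.float64(403.7))) (129, (np.int64(255), np.int64(266), np.int64(398), np.int64(410), np.float64(260.5), np.float64(403.8)))
vial side 0.671 0 0
vial scene 0.997 0 0
jar 0.996 0 0
```

The handle is level in the notch; the extra red blob above the ball is probably an item inside the open drawer. Bystanders have not moved, so I'm handing in.

```bash
python3 -c "
from workcell import env
print(env.hand_in())"
```

```text
the job is handed in; nothing more can be done
None
```

The job is done and handed in at about 32 s, within the 54 s limit. I lifted the handle and drew the bolt to its stop. The handle then dropped into the second notch, and I pulled the drawer fully open by its black pull. Handing in gives no verdict, so what follows is from my own last checks.

**Lift:** The first three attempts to lift the handle failed because the handle would not turn between the pads and slipped out of the grip. On the fourth I started with the tool nearly flat and swung it about the bolt axis together with the handle. I set the handle down on the tooth and pushed it along with the fingers slightly open. I put the lift at about 0.6 rad, above the 0.5 needed; this is estimated from camera pixels.

**Last checks:**
- **Handle:** it lies level in the second notch in the side view.
- **Bolt:** it met its stop, with force rising to about 9 N.
- **Drawer:** the tool travelled 100 mm with the pull still gripped, and the blue front's edge shifted 41 px, as predicted for 100 mm.
- **Bystanders:** the bottle and jar match their starting pictures. The vial matched well in the scene view (0.997) but only weakly in the side view (0.67, no shift). I think the weak match is because the opened drawer or the arm changed that view.
- **Arm:** it is about 13 cm clear of the pull, with no contact force.

An extra red blob appeared above the handle's ball once the drawer was open. I took it for something inside the drawer and did not confirm it.

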